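# Load the sample tray and stack it on the stage tray

### The job

Stand the loose red-capped vial upright in the empty recess of the loose white sample tray and let go of it. Then lift that tray by its handle and stack it gently on the lower tray on the stage, feeling about with light contact until all four lugs have dropped into the sockets and the tray is fully home and level; never force it, keep both vials standing in their recesses, and leave the other things on the bench alone.

Things in the scene. Friction and masses are not known exactly. Their poses are not given: they have to be found in the camera images.
- red_vial_mid (a point): Centre (half-way up, 29.5 mm above its foot) of the loose sample vial with the red screw cap, 23 mm in diameter and 59 mm tall, standing on the bench at the start. z is up along the vial. It is to be stood in the empty recess.
- blue_vial_mid (a point): Centre (29.5 mm above its foot) of the same kind of vial with a blue cap (23 mm diameter, 59 mm tall). It stands loose in the other recess of the white tray and must stay there.
- recess_empty (a point): Centre of the mouth of the empty round recess, on the deck's upper face of the white sample tray: 32 mm in diameter, 10 mm deep, flat floor. A vial standing in it has its centre 19.5 mm above this point. It lies 66 mm along the tray's +y from the tray's middle. Axes as those of the tray.
- recess_full (a point): Centre of the mouth of the other recess (32 mm diameter, 10 mm deep), 66 mm along the tray's -y, which holds the blue-capped vial.
- tray_deck (a point): Middle of the deck's upper face of the loose white sample tray (deck 116 mm along x, 182 along y, 12 thick; 0.3 to 0.5 kg). Four round blue lugs, 12 mm in diameter, feet bevelled 1 mm, stick out 10 mm below the deck at x = +-45, y = +-78 mm. It stands on its lugs on the bench, this point 22 mm above it. z up. It may be stacked either way round.
- handle_grip (a point): Centre of the black grip bar of the tray's lifting handle: 14 mm along the tray's x, 40 along y, 20 tall, over the tray's middle, 53 mm above the deck when drawn out. Pinch it across its 14 mm from above. Below the bar are an 11 mm thick stem and a boss that ends 16 mm above the deck.
- lift_handle (a joint): How far the lifting handle is pushed down into the tray: 0 = drawn out (as when the tray hangs from it), 0.008 m = end of travel. Pushed down while the tray is held from below, the bar yields on a damped spring (1.6 N at first, 4.8 N at the end), then it is solid.
- stage: Grey stage plate fixed to the bench, 140 mm along x, 204 along y, 8 thick; origin at the centre of its underside, z up. On it, on a locked cross slide, stands a grey lower tray turned exactly as the plate, but its middle may be anywhere up to 8 mm off the plate's middle, along the plate's x and along its y. That shift is not in the plate's pose and does not yield to light pushes.
- post_level (a point): Point over the plate's middle (not the shifted lower tray's), 38 mm above the bench, level with the flat tops of the lower tray's four blue posts. Posts are 34 mm square, at x = +-45, y = +-78 mm from the lower tray's middle; each has in its top a square socket 15 mm wide (1.5 mm play to each side of a lug), 12 mm deep, edge bevelled 1 mm.
- tray_home (a point): Point over the plate's middle, 50 mm above the bench: the height of the white deck's upper face when all lugs are home and the deck rests on the post tops. With lugs standing on the post tops the deck's face is at 60 mm. Its x and y do not know the lower tray's shift.
- mug: Green mug, 86 x 118 mm, 96 mm tall, a bystander at the back of the bench; origin at the centre of its underside.
- pellet_die: Steel pellet die, 54 mm in diameter, 88 mm tall, a bystander; origin at the centre of its underside.
- calculator: Black pocket calculator, 120 x 70 x 13 mm, a bystander; origin at the centre of its underside.
- upper_tray: The white sample tray as a whole (see tray_deck); its origin lies in its middle at the level of the lugs' feet, 22 mm below the deck's upper face.
- red_vial: The red-capped vial as a whole (see red_vial_mid); origin at the centre of its foot.

How it is judged:
By the outcome, as a careful person would: the job done as asked, in the order asked, and still so for the second after the job is handed in, with the robot touching nothing.
It also fails if it takes over 58 s, if anything falls off the work surface, if the arm or the gripper's body presses on something with over 40 N, if the wrist force passes 120 N, or if a joint passes its speed limit or range.

### The arm

A 7-joint arm with a two-finger parallel gripper is mounted at the origin on a cart in front of the work surface, level with it; the furniture and walls round the work are solid. World frame = base frame: x ahead of the robot, y to its left, z up, the work surface at z = 0. Lengths are in m, angles in rad, forces in N, time in s.
With the tool pointing down it reaches from about 0.4 to 0.85 m from the base axis. Payload 6.9 kg.
Tool frame: the origin (TCP) lies midway between the tips of the shut fingers; the grasp point (between the pads) lies behind it (ctrl.pinch_z is the z of the grasp point in the tool frame, in m); z points along the fingers, y is the line along which they close (so a half turn about z gives the same grasp; the last joint's range is limited). The gripper opens to 85 mm and grips with 20 to 120 N. Pads are 22 mm wide; open, the fingers measure 114 mm over their backs; the gripper's body (76 mm by 85 mm) begins 54 mm behind the grasp point. The pads swing forward as they close: fully open they stand 13 mm farther back than shut.
Start: joints at [-1.202, 0.507, -0.238, 1.5, 0.126, 1.149, -0.155], TCP at [0.163, 0.603, 0.231] pointing down, gripper open.
Joint ranges: [-3.08, 3.08], [-0.24, 2.05], [-1.43, 1.35], [0, 2.5], [-1.52, 4.66], [0.17, 1.96], [-2.89, 2.89]. Speed limits (rad/s): [2.39, 2.39, 3.14, 3.14, 3.14, 3.14, 3.14].

### API

Orientations are given as a unit quaternion [w, x, y, z].
In Python, from station import ctrl, get_state, vision, ticket, models gives the robot as it stands. Calls block until the motion is done:
- ctrl.movep(position, orientation): joint-space move of the TCP to a pose.
- ctrl.movel(position, frame=None, max_speed=0.15): straight line of the TCP; frame=None keeps the orientation; max_speed is the mean speed in m/s.
- ctrl.set_joints(angles): joint-space move.
- ctrl.ungrasp() and ctrl.close_gripper(force=None): open the fingers fully, or close them until they stop; force is the grip in N (None keeps the last).
- ctrl.pause(seconds).
- ctrl.ik(position, orientation): joint angles nearest the present ones, or None.
- get_state(): the state.
- vision.grab_frame(name): name is "scene" or "top"; returns (picture, depth): 420x560x3 uint8, blue, green, red; 420x560 float32, m along the optical axis (not along the pixel's ray), 0 where there is no reading.
- vision.camera_info(name): a dict with "mtx" (3x3 intrinsics, pixels), "dist_coeffs" ([k1, k2, p1, p2, k3] as OpenCV has them; the pictures are not rectified), "R" (3x3) and "t" (3): a world point X has camera coordinates R X + t. Camera axes: x right, y down, z forward; pixel columns grow to the right and rows downward; lengths in m; the calibration is good to about 2 mm. A picture is of the moment at which its call begins. camera_info takes no time and is no camera call.
A pose or a line that the arm cannot do raises ctrl.Unreachable and nothing moves.
- ticket.close_job(): hands the job in, once; it reports no verdict.
Trained networks look in the newest picture that a camera, given by its name, has taken for a name from the list of things; names that differ only in an ending like _2 or _b are one class to them, and where a whole thing is asked for, a point or a joint stands for the part that bears it (a point fixed in the world has none). Each returns a list of dicts, best first, with "p" (0 to 1); they miss things now and then, are a little off and sometimes report something else, mostly with a low value. They report only what shows in the picture. A call takes as long as a camera call.
- models.recognise(camera, target): "point" ([column, row] in pixels, amid what is visible of it).
- models.masks_of(camera, target): "mask" (420x560 bool, what is visible of it) and "point" ([column, row] in pixels, amid what is visible of it).
The state is a dict: "time": time; "qpos": joint angles; "qd": joint speeds; "tau": joint torques, N m; "tcp_pos": TCP position; "eef_rot": TCP orientation; "contact_force": force on the tool from outside, world axes, zero at the start; "wrist_torque": the same for the moment, N m; "width": finger opening in m.
Only numpy, scipy, OpenCV 4.12 (cv2) and the standard library are available. Lean on these libraries where they do the work, as an engineer would, in place of code of your own. Each camera call takes 0.05 s, during which the arm holds its last target. There are 200 camera calls.

## Working session

There is one attempt and no reset: what is moved stays moved. The work goes in short steps, each a Python script; the robot and the scene stay as the last script left them, time stands still between calls to the robot, and variables do not carry over. Pictures are saved under pics/ and viewed, on a budget of 10 in all, crops included, one or two more only if the job needs it, and the job is handed in when it is done.

```bash
ls; mkdir -p pics; cat > h.py <<'E'
import numpy as np, cv2
from station import ctrl, get_state, vision, ticket, models
def cam(n):
    c=vision.camera_info(n); return [np.array(c[k],float) for k in("mtx","dist_coeffs","R","t")]
def ray(n,px):
    K,d,R,t=cam(n); u=cv2.undistortPoints(np.array(px,float).reshape(-1,1,2),K,d)[:,0]
    return -R.T@t, np.c_[u,np.ones(len(u))]@R   # origin, dirs (unit cam z)
def at_z(n,px,z):
    o,d=ray(n,px); return o+d*((z-o[2])/d[:,2])[:,None]
def cloud(n,depth):
    h,w=depth.shape; v,u=np.mgrid[:h,:w]
    o,d=ray(n,np.c_[u.ravel(),v.ravel()]); P=o+d*depth.ravel()[:,None]
    P[depth.ravel()<=0]=np.nan
    return P.reshape(h,w,3)
def proj(n,X):
    K,d,R,t=cam(n); return cv2.projectPoints(np.array(X,float).reshape(-1,3),cv2.Rodrigues(R)[0],t,K,d)[0][:,0]
E
python3 - <<'E'
from h import *
s=get_state(); print(s, ctrl.pinch_z)
for n in("scene","top"):
    im,d=vision.grab_frame(n); cv2.imwrite(f"pics/{n}0.png",im); np.save(f"{n}0.npy",d)
    K,dd,R,t=cam(n); print(n,-R.T@t,R[2],K[0,0])
    for k in("red_vial_mid","blue_vial_mid","recess_empty","tray_deck","handle_grip","stage","mug","pellet_die","calculator"):
        print(k,[(np.round(r["point"]),round(r["p"],2)) for r in models.recognise(n,k)[:3]])
E
```

```text
pics
{'time': 0.0, 'qpos': array([-1.2014907 ,  0.50834364, -0.23749241,  1.5011474 ,  0.1256888 ,
        1.14891277, -0.15481925]), 'qd': array([ 3.21101613e-04,  7.06678996e-05, -5.13600042e-04, -1.68546138e-03,
       -8.35266442e-05, -1.29767106e-04, -1.37728062e-03]), 'tau': array([-6.99323368e-05, -6.20597792e+01, -2.18690939e+00, -2.49644476e+01,
        1.25671463e-02,  1.21207733e-02,  1.32505053e-05]), 'tcp_pos': array([0.16292834, 0.60285556, 0.23041993]), 'eef_rot': array([-9.90753593e-05,  1.31537052e-01,  9.91310835e-01, -9.06956125e-04]), 'contact_force': array([ 0.85386039,  0.46878627, -0.05638163]), 'wrist_torque': array([0.04709996, 0.0367539 , 0.00575664]), 'width': 0.08543526801806997} -0.0187
scene [-0.03758728 -0.85994783  0.86378624] [ 0.41546192  0.67066055 -0.61449639] 456.17024558700626
red_vial_mid [(array([292., 254.]), 0.55), (array([189., 159.]), 0.43)]
blue_vial_mid [(array([304., 284.]), 0.5)]
recess_empty [(array([292., 273.]), 0.89)]
tray_deck [(array([289., 274.]), 0.97)]
handle_grip [(array([290., 258.]), 0.43)]
stage [(array([216., 201.]), 0.66)]
mug [(array([343., 235.]), 0.81)]
pellet_die [(array([373., 303.]), 0.84)]
calculator [(array([325., 349.]), 0.85), (array([290., 271.]), 0.55)]
top [ 0.36220657 -0.00939047  1.28661396] [ 0.11562445 -0.00655383 -0.99327138] 435.968506335212
red_vial_mid [(array([122., 238.]), 0.48), (array([337., 236.]), 0.15)]
blue_vial_mid [(array([361., 236.]), 0.62)]
recess_empty [(array([333., 234.]), 0.98)]
tray_deck [(array([336., 236.]), 0.86)]
handle_grip [(array([338., 234.]), 0.42)]
stage [(array([203., 246.]), 0.94)]
mug [(array([333., 169.]), 0.73)]
pellet_die [(array([402., 203.]), 0.55)]
calculator [(array([412., 256.]), 0.86)]
```

View pics/scene0.png

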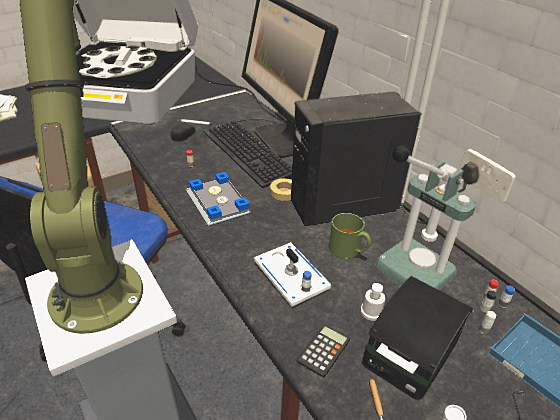

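View pics/top0.png

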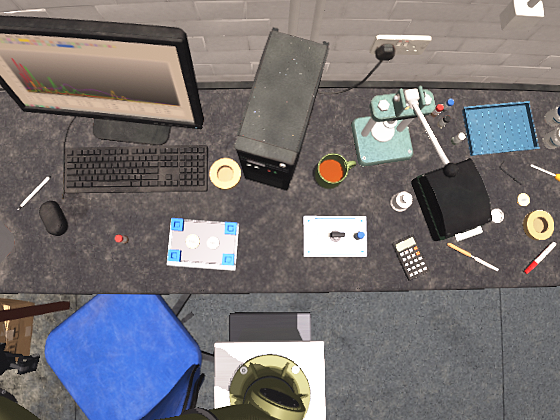

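The red vial is at scene (189,159) and top (121,239), left of the stage. The stage with its four blue posts is at top (203,244). The white tray is at top (335,236) with the blue vial at its image-right end, so the empty recess is towards +y. Now I'll measure these positions.

```bash
cat > m.py <<'E'
from h import *
def blobs(mask,mn=15):
    n,l,s,c=cv2.connectedComponentsWithStats(mask.astype(np.uint8)); return [(l==i) for i in range(1,n) if s[i,4]>=mn]
def feats(n,im,d):
    P=cloud(n,d); hsv=cv2.cvtColor(im,cv2.COLOR_BGR2HSV); H,S,V=[hsv[...,i].astype(int) for i in range(3)]
    z=P[...,2]; X=P[...,0]; Y=P[...,1]
    out={}
    blue=(H>95)&(H<125)&(S>120)&(V>60)
    out['P']=P; out['blue']=blue; out['red']=((H<8)|(H>172))&(S>120)&(V>60)
    out['white']=(S<45)&(V>150)
    return out
E
python3 - <<'E'
from m import *
for n in("top","scene"):
    im=cv2.imread(f"pics/{n}0.png"); d=np.load(f"{n}0.npy"); f=feats(n,im,d); P=f['P']; z=P[...,2]
    inb=(P[...,0]>.3)&(P[...,0]<.75)&(abs(P[...,1])<.75)&(z>-.02)&(z<.13)
    print(n)
    bench=inb&(z<.006); print(' bench z',np.nanmedian(z[bench]))
    for nm in('red','blue'):
        for b in blobs(f[nm]&inb,6):
            q=P[b]; r,c=np.nonzero(b); print(nm,b.sum(),'px',c.mean().round(1),r.mean().round(1),'med',np.median(q,0).round(4),'zmax',np.percentile(q[:,2],95).round(4))
    w=inb&(abs(z-.022)<.006)&(f['white'])
    for b in blobs(w,300):
        r,c=np.nonzero(b); X=at_z(n,np.c_[c,r],.022)[:,:2]*1000
        print('white',b.sum(),cv2.minAreaRect(X.astype(np.float32)),np.median(z[b]))
E
```

```text
top
 bench z -0.00013658581579956142
red 53 px 118.5 237.9 med [0.4532 0.4241 0.058 ] zmax 0.0626
blue 6 px 470.8 153.8 med [ 0.7028 -0.6308  0.006 ] zmax 0.0136
blue 148 px 176.9 223.8 med [0.4947 0.2627 0.0361] zmax 0.0408
blue 85 px 230.0 227.5 med [0.4814 0.1075 0.0363] zmax 0.0414
blue 38 px 360.2 234.8 med [ 0.4531 -0.2616  0.0709] zmax 0.0767
blue 126 px 174.1 255.1 med [0.4043 0.2683 0.0357] zmax 0.0412
blue 71 px 227.9 258.7 med [0.3942 0.1126 0.0363] zmax 0.0407
white 358 ((711.8097534179688, -341.0266418457031), (136.2541046142578, 74.22612762451172), 89.87513732910156) 0.026517145148612586
white 2037 ((453.582275390625, -197.63082885742188), (180.93612670898438, 113.80555725097656), 89.34107971191406) 0.022034302136027195
white 1746 ((442.367919921875, 186.2450408935547), (187.54296875, 120.19947814941406), 85.26536560058594) 0.019457898847491717
scene
 bench z -0.0001517897991798467
red 31 px 189.3 152.4 med [0.4492 0.4242 0.0563] zmax 0.0609
blue 121 px 221.8 177.5 med [0.4886 0.2545 0.0345] zmax 0.0401
blue 128 px 195.7 184.3 med [0.3996 0.2625 0.0352] zmax 0.0407
blue 151 px 241.8 203.4 med [0.4771 0.1014 0.0347] zmax 0.0398
blue 148 px 213.9 211.8 med [0.3868 0.1077 0.0352] zmax 0.04
blue 6 px 289.0 246.5 med [ 0.4982 -0.1182  0.023 ] zmax 0.0237
blue 40 px 307.8 262.3 med [ 0.5043 -0.1974  0.0262] zmax 0.0286
blue 40 px 274.0 277.5 med [ 0.4003 -0.1961  0.0256] zmax 0.0295
blue 58 px 306.5 274.9 med [ 0.4484 -0.2643  0.0693] zmax 0.0726
white 708 ((437.8559875488281, 185.5843505859375), (183.88446044921875, 113.91061401367188), 84.75463104248047) 0.01933951444302462
white 1774 ((451.0830993652344, -198.2861328125), (188.6303253173828, 119.01435089111328), 89.24250793457031) 0.021540585624698683
```

```bash
python3 - <<'E'
import cv2
im=cv2.imread("pics/top0.png"); s=cv2.imread("pics/scene0.png")
import numpy as np
a=cv2.resize(im[205:285,155:255],None,fx=4,fy=4,interpolation=2)
b=cv2.resize(im[205:285,290:390],None,fx=4,fy=4,interpolation=2)
c=cv2.resize(s[165:235,170:270],None,fx=4,fy=4,interpolation=2)
d=cv2.resize(s[235:305,245:345],None,fx=4,fy=4,interpolation=2)
cv2.imwrite("pics/crop1.png",np.vstack([np.hstack([a,b]),np.hstack([c,d])]))
E
```

```text
(no output)
```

View pics/crop1.png

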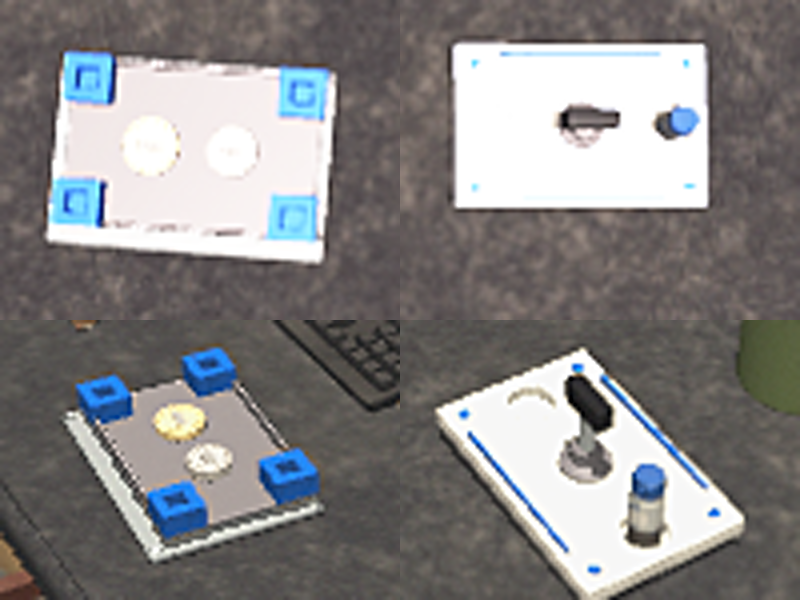

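```bash
cat >> h.py <<'E'
def q(th):  # tool down, closing axis (tool y) along world angle th
    a=np.pi/4+th/2; return np.array([0,np.cos(a),np.sin(a),0])
def best_th(p,th):
    c=[]
    for k in(0,np.pi):
        j=ctrl.ik(p,q(th+k)); c.append((9 if j is None else abs(j[6]-get_state()['qpos'][6]),th+k,j))
    return c
PZ=ctrl.pinch_z
def tcp(p): return np.array([p[0],p[1],p[2]+PZ])  # tcp for a grasp point, tool down
E
python3 - <<'E'
from h import *
for nm,p,th in(("vial",[.453,.427,.04],0),("recess",[.454,-.1312,.055],-.012),("grip",[.4532,-.1972,.075],-.012),("stage",[.442,.185,.11],-.08)):
    for c in best_th(tcp(p),th): print(nm,c[1],None if c[2] is None else np.round(c[2],2))
yaw=-.012; c=np.array([.4532,-.1972]); yy=np.array([-np.sin(yaw),np.cos(yaw)])
for n in("scene","top"):
    im=cv2.imread(f"pics/{n}0.png"); 
    circ=[]
    for s,col in((.066,(0,0,255)),(-.066,(0,255,0))):
        a=np.linspace(0,6.28,40); pts=np.c_[c[0]+s*yy[0]+.016*np.cos(a),c[1]+s*yy[1]+.016*np.sin(a),np.full(40,.022)]
        circ.append((proj(n,pts),col))
    ps=proj(n,[[c[0]+.5*0,c[1],.085]])
    a=np.linspace(0,6.28,40); circ.append((proj(n,np.c_[.453+.0115*np.cos(a),.427+.0115*np.sin(a),np.full(40,.059)]),(0,255,255)))
    w=[]
    for x0,y0 in (((235,225),(170,130)) if n=="scene" else ((295,205),(95,205))):
        cr=cv2.resize(im[y0:y0+80,x0:x0+100] if 1 else 0,None,fx=4,fy=4,interpolation=2)
        for P,col in circ: cv2.polylines(cr,[np.int32((P-[x0,y0])*4+2)],True,col,1)
        w.append(cr)
    globals()['R'+n]=np.hstack(w)
cv2.imwrite("pics/crop2.png",np.vstack([Rscene,Rtop])[:600])
E
```

```text
vial 0 [-0.83  0.72  0.06  1.74 -0.06  0.68 -0.74]
vial 3.141592653589793 [-0.44  0.79 -0.6   1.73  0.59  0.81  1.81]
recess -0.012 [-0.1   0.6   0.49  2.13 -0.55  0.53  0.8 ]
recess 3.129592653589793 [ 0.52  0.57 -0.42  2.13  0.46  0.53  2.88]
grip -0.012 [-0.05  0.62  0.63  2.06 -0.6   0.64  0.97]
grip 3.129592653589793 [-0.29  0.85  1.15  2.07 -1.    0.95 -1.73]
stage -0.08 [-0.57  0.47  0.18  2.06 -0.14  0.62 -0.38]
stage 3.061592653589793 [-0.06  0.5  -0.56  2.06  0.41  0.69  2.17]
```

View pics/crop2.png

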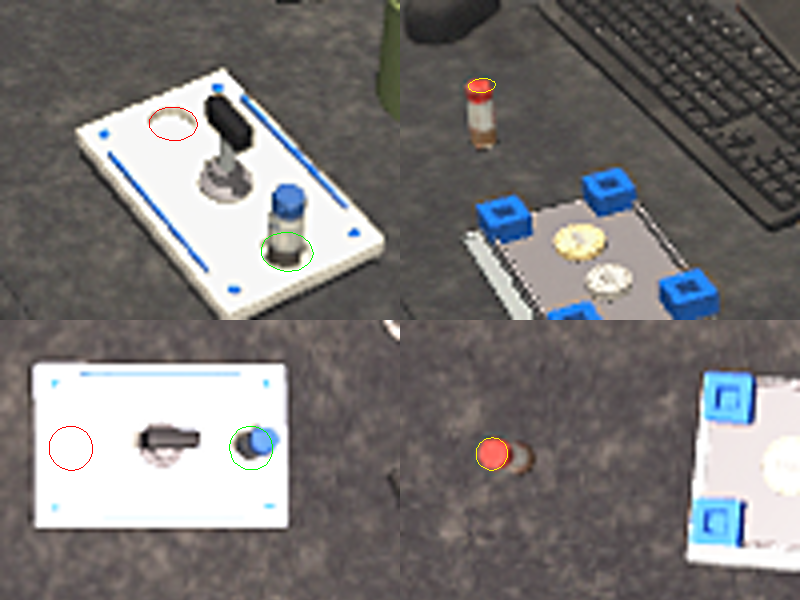

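The projected circles land on both recesses (scene 278,255 and 307,287) and on the red cap in both views, so the poses are consistent. I'll pick the vial now.

```bash
python3 - <<'E'
from h import *
v=[.453,.427]
ctrl.movep(tcp([*v,.13]),q(0)); ctrl.movel(tcp([*v,.041]),max_speed=.12)
ctrl.close_gripper(force=25); s=get_state(); print(s['width'],s['tcp_pos'],s['contact_force'],s['time'])
ctrl.movel(tcp([*v,.15]),max_speed=.2)
s=get_state(); print(s['width'],s['tcp_pos'],s['contact_force'],s['time'])
r=[.454,-.1312]
ctrl.movel(tcp([.45,.15,.2]),max_speed=.25)
ctrl.movep(tcp([*r,.15]),q(-.012)); ctrl.pause(.3)
s=get_state(); print(s['width'],s['tcp_pos'],s['eef_rot'],s['time'])
for n in("scene","top"):
    im,d=vision.grab_frame(n); cv2.imwrite(f"pics/{n}1.png",im); np.save(f"{n}1.npy",d)
im=cv2.imread("pics/scene1.png"); x0,y0=235,175
cr=cv2.resize(im[y0:y0+130,x0:x0+120],None,fx=4,fy=4,interpolation=2)
a=np.linspace(0,6.28,40); t=s['tcp_pos']; 
for z,R in((t[2]-PZ-.041,.0115),(t[2]-PZ+.018,.0115),(.022,.016)):
    P=proj("scene",np.c_[t[0]+R*np.cos(a),t[1]+R*np.sin(a),np.full(40,z)]); cv2.polylines(cr,[np.int32((P-[x0,y0])*4+2)],True,(0,255,255),1)
cv2.imwrite("pics/crop3.png",cr)
E
```

```text
0.0218980964314932 [0.45310896 0.42708311 0.02261142] [-1.1430219  -0.97435677  3.22643787] 3.8333
0.02201990442498583 [0.45241909 0.42662979 0.13035289] [ 0.73288833  0.35244587 -0.45555171] 4.525
0.0222492106688673 [ 0.45436571 -0.13029326  0.13143212] [6.65939782e-05 7.10737556e-01 7.03457238e-01 1.92656788e-04] 7.2
```

View pics/crop3.png

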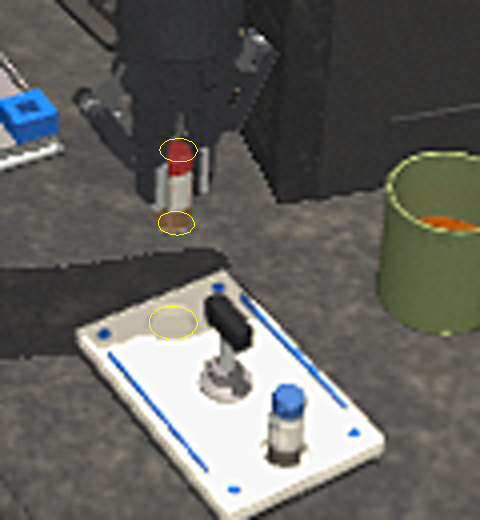

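The vial hangs straight in the grip, with cap and foot on the predicted circles, directly over the recess. Lower it until it touches and release.

```bash
python3 - <<'E'
from h import *
r=[.454,-.1312]
ctrl.movel(tcp([*r,.062]),max_speed=.12); ctrl.pause(.2); f0=get_state()['contact_force'][2]
z=.0565
while z>.0505:
    ctrl.movel(tcp([*r,z]),max_speed=.04); s=get_state(); df=s['contact_force'][2]-f0
    print(round(z,4),s['tcp_pos'][2]-PZ,round(df,2))
    if df>2.5: break
    z-=.001
ctrl.ungrasp(); ctrl.pause(.1)
p=get_state()['tcp_pos']; ctrl.movel(p+[0,0,.075],max_speed=.15)
ctrl.movel([.40,0.05,.26],max_speed=.3)
print(get_state()['time'])
for n in("scene","top"):
    im,d=vision.grab_frame(n); cv2.imwrite(f"pics/{n}2.png",im); np.save(f"{n}2.npy",d)
a=cv2.resize(cv2.imread("pics/scene2.png")[215:310,235:335],None,fx=4,fy=4,interpolation=2)
b=cv2.resize(cv2.imread("pics/top2.png")[195:290,290:390],None,fx=4,fy=4,interpolation=2)
cv2.imwrite("pics/crop4.png",np.hstack([a,b]))
E
```

```text
0.0565 0.0562785468137384 0.29
0.0555 0.05544781583381137 0.24
0.0545 0.05445742552444411 -0.08
0.0535 0.053448288884861535 -0.09
0.0525 0.053159777341689675 9.57
12.0083
```

View pics/crop4.png

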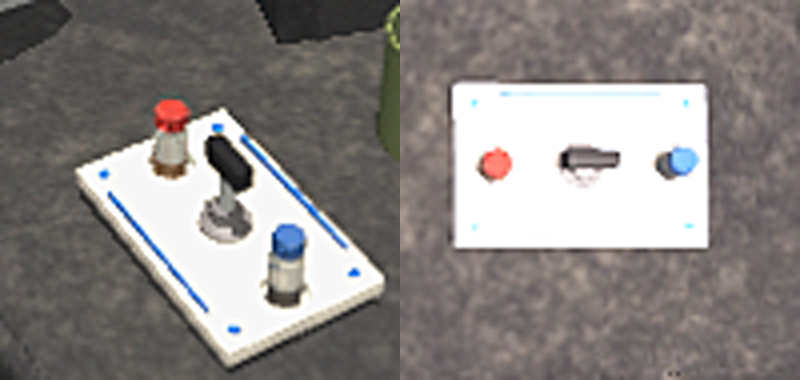

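Both vials are standing: red at scene ~(278,250), blue at ~(307,282). I'll fit the lower-tray posts offline, using the pictures already taken.

```bash
cat > fit.py <<'E'
from m import *
from scipy.optimize import minimize
S=8
def mask_posts(n,p,z0,win):
    x,y,th=p; R=np.array([[np.cos(th),-np.sin(th)],[np.sin(th),np.cos(th)]]); x0,y0,w,h=win
    m=np.zeros((h*S,w*S),np.uint8)
    for i in(-1,1):
        for j in(-1,1):
            c=np.array([[i*.045+a*.017,j*.078+b*.017] for a in(-1,1) for b in(-1,1)])@R.T+[x,y]
            P=np.vstack([np.c_[c,np.full(4,z)] for z in(.038,z0)])
            u=(proj(n,P)-[x0,y0]+.5)*S
            cv2.fillConvexPoly(m,cv2.convexHull(np.int32(np.round(u))),1)
    return cv2.resize(m.astype(np.float32),(w,h),interpolation=cv2.INTER_AREA)
def fit(n,im,win,z0):
    x0,y0,w,h=win; hsv=cv2.cvtColor(im[y0:y0+h,x0:x0+w],cv2.COLOR_BGR2HSV).astype(int)
    obs=((hsv[...,0]>90)&(hsv[...,0]<130)&(hsv[...,1]>75)).astype(np.float32)
    obs=cv2.morphologyEx(obs,cv2.MORPH_CLOSE,np.ones((3,3)))
    f=lambda p: np.abs(mask_posts(n,[p[0]/1e3,p[1]/1e3,p[2]/1e3],z0,win)-obs).sum()
    best=None
    for st in([441,184,-80],[444,187,-85]):
        r=minimize(f,st,method='Nelder-Mead',options=dict(initial_simplex=[st,[st[0]+4,st[1],st[2]],[st[0],st[1]+4,st[2]],[st[0],st[1],st[2]+20]],maxiter=150))
        if best is None or r.fun<best.fun: best=r
    return best.x,best.fun,obs.sum()
E
python3 - <<'E'
from fit import *
for n,win in(("top",(155,205,100,80)),("scene",(170,160,100,75))):
    im=cv2.imread(f"pics/{n}0.png")
    for z0 in(.018,.022,.026,.03): print(n,z0,fit(n,im,win,z0))
# tray deck edges per camera, deck-corner check at fine threshold
for n in("top","scene"):
    f=feats(n,cv2.imread(f"pics/{n}2.png"),np.load(f"{n}2.npy")); P=f['P']
    hb=(cv2.cvtColor(cv2.imread(f"pics/{n}2.png"),cv2.COLOR_BGR2GRAY)<60)&(P[...,2]>.06)&(P[...,2]<.095)&(abs(P[...,0]-.453)<.06)&(abs(P[...,1]+.197)<.05)
    q_=P[hb]; top=q_[q_[:,2]>.078]; print(n,'bar',hb.sum(),np.median(q_,0),q_.min(0),q_.max(0),'top',top.mean(0) if len(top) else None)
    for k in('blue','red'):
        for b in blobs(f[k]&(P[...,1]<-.1)&(P[...,1]>-.3)&(P[...,2]>.055)&(P[...,0]<.5),5):
            print(k,np.median(P[b],0).round(4))
E
```

```text
top 0.018 (array([443.49441804, 188.48700139, -83.1429064 ]), np.float64(72.4375), np.float32(584.0))
top 0.022 (array([443.35300222, 188.18656863, -79.47279861]), np.float64(70.4375), np.float32(584.0))
top 0.026 (array([443.44359706, 187.96288206, -82.2380274 ]), np.float64(70.375), np.float32(584.0))Traceback (most recent call last):
  File "<stdin>", line 4, in <module>
  File "fit.py", line 21, in fit
    r=minimize(f,st,method='Nelder-Mead',options=dict(initial_simplex=[st,[st[0]+4,st[1],st[2]],[st[0],st[1]+4,st[2]],[st[0],st[1],st[2]+20]],maxiter=150))
    res = _minimize_neldermead(fun, x0, args, callback, bounds=bounds,
                               **options)
    fxcc = func(xcc)
    fx = function(np.copy(x), *(wrapper_args + args))
  File "fit.py", line 18, in <lambda>
    f=lambda p: np.abs(mask_posts(n,[p[0]/1e3,p[1]/1e3,p[2]/1e3],z0,win)-obs).sum()
                       ~~~~~~~~~~^^^^^^^^^^^^^^^^^^^^^^^^^^^^^^^^^^^^^^^
  File "fit.py", line 11, in mask_posts
    u=(proj(n,P)-[x0,y0]+.5)*S
       ~~~~^^^^^
  File "h.py", line 16, in proj
    K,d,R,t=cam(n); return cv2.projectPoints(np.array(X,float).reshape(-1,3),cv2.Rodrigues(R)[0],t,K,d)[0][:,0]
            ~~~^^^
  File "h.py", line 4, in cam
    c=vision.camera_info(n); return [np.array(c[k],float) for k in("mtx","dist_coeffs","R","t")]
ValueError: time passes only in moves, steps and waits
```

```bash
sed -i 's/^def cam(n):/import functools\n@functools.lru_cache(None)\ndef cam(n):/' h.py
python3 - <<'E'
from fit import *
for n,win in(("top",(155,205,100,80)),("scene",(170,160,100,75))):
    im=cv2.imread(f"pics/{n}0.png")
    for z0 in(.022,.026): print(n,z0,fit(n,im,win,z0))
for n in("top","scene"):
    f=feats(n,cv2.imread(f"pics/{n}2.png"),np.load(f"{n}2.npy")); P=f['P']
    hb=(cv2.cvtColor(cv2.imread(f"pics/{n}2.png"),cv2.COLOR_BGR2GRAY)<60)&(P[...,2]>.06)&(P[...,2]<.095)&(abs(P[...,0]-.453)<.06)&(abs(P[...,1]+.197)<.05)
    q_=P[hb]; top=q_[q_[:,2]>.078]; print(n,'bar',hb.sum(),np.median(q_,0),'top',top.mean(0) if len(top) else None)
    w=(abs(P[...,2]-.022)<.006)&f['white']&(P[...,0]<.6)&(P[...,1]<0)
    r,c=np.nonzero(max(blobs(w,300),key=np.sum)); print(cv2.minAreaRect((at_z(n,np.c_[c,r],.022)[:,:2]*1000).astype(np.float32)))
E
```

```text
top 0.022 (array([443.35300222, 188.18656863, -79.47279861]), np.float64(70.4375), np.float32(584.0))
top 0.026 (array([443.44359706, 187.96288206, -82.2380274 ]), np.float64(70.375), np.float32(584.0))
scene 0.022 (array([439.14416994, 189.9525859 , -79.88218481]), np.float64(71.6875), np.float32(588.0))
scene 0.026 (array([438.32996131, 187.70604029, -75.19885211]), np.float64(120.015625), np.float32(588.0))
top bar 5 [ 0.4557566  -0.17732061  0.08382248] top [ 0.45445469 -0.17738242  0.08435208]
((453.5824279785156, -197.61865234375), (180.96044921875, 113.80555725097656), 89.34107971191406)
scene bar 94 [ 0.44872705 -0.19995273  0.08212325] top [ 0.45052392 -0.19748946  0.08353469]
((450.8013000488281, -197.96607971191406), (188.00823974609375, 119.89803314208984), 89.36803436279297)
```

```bash
python3 - <<'E'
from h import *
g=[.4528,-.1974]; th=-.0115
ctrl.movep(tcp([*g,.135]),q(th)); ctrl.pause(.2); f0=get_state()['contact_force']
ctrl.movel(tcp([*g,.076]),max_speed=.08); s=get_state(); print('pre',s['contact_force']-f0,s['tcp_pos'])
ctrl.close_gripper(force=70); ctrl.pause(.2); s=get_state(); print('grip',s['width'],s['contact_force']-f0,s['tcp_pos'],s['time'])
ctrl.movel(tcp([*g,.080]),max_speed=.03); ctrl.movel(tcp([*g,.165]),max_speed=.08); ctrl.pause(.2)
s=get_state(); print('lift',s['width'],s['contact_force']-f0,s['wrist_torque'],s['tcp_pos'],s['time'])
c=[.4413,.189]
try: ctrl.movel(tcp([*c,.165]),q(-.080),max_speed=.13)
except Exception as e: print(repr(e)); ctrl.movel(tcp([*c,.165]),max_speed=.13); ctrl.movep(tcp([*c,.165]),q(-.08))
ctrl.pause(.3); s=get_state(); print('over',s['width'],s['contact_force']-f0,s['tcp_pos'],s['eef_rot'],s['time'])
for n in("scene","top"):
    im,d=vision.grab_frame(n); cv2.imwrite(f"pics/{n}3.png",im); np.save(f"{n}3.npy",d)
cv2.imwrite("pics/crop5.png",np.hstack([cv2.resize(cv2.imread("pics/scene3.png")[110:250,150:280],None,fx=4,fy=4,interpolation=2)]))
E
```

```text
pre [0.50238409 0.71250365 0.40297271] [ 0.45299034 -0.19757645  0.05758704]
grip 0.01268381639908374 [2.20518448 0.92325902 1.73287095] [ 0.45324679 -0.1974837   0.05743986] 15.1667
lift 0.012473538003957355 [-0.55999615  1.07862456 -5.24227393] [-0.07049789 -0.01787052 -0.01053889] [ 0.45258132 -0.19735942  0.14588934] 16.8667
over 0.01271338951110379 [ 0.06928227  0.74082628 -5.18244724] [0.44131588 0.18891457 0.14631832] [1.56642184e-05 7.34865633e-01 6.78212726e-01 4.29119708e-07] 20.2917
```

View pics/crop5.png

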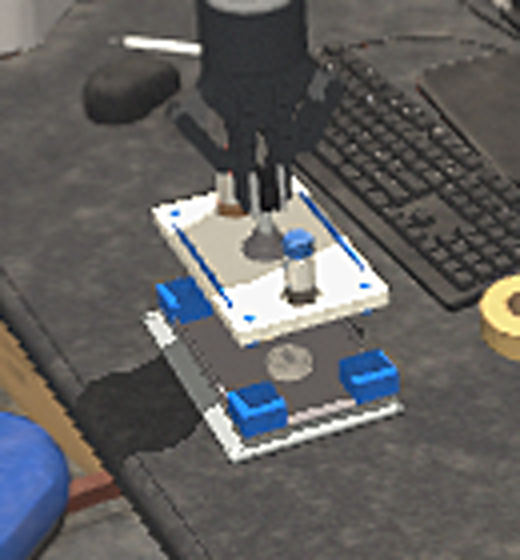

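The tray hangs level above the stage with both vials standing; its lug marks are at scene ~(194,163), (241,181) and (212,190). Their positions are known from the tool pose, so they give the camera's local bias for correcting the post estimate.

```bash
python3 - <<'E'
from m import *
c=np.array([.4413,.189]); th=-.08; R=np.array([[np.cos(th),-np.sin(th)],[np.sin(th),np.cos(th)]])
for n in("scene","top"):
    im=cv2.imread(f"pics/{n}3.png"); hsv=cv2.cvtColor(im,cv2.COLOR_BGR2HSV).astype(int)
    for i in(-1,1):
        for j in(-1,1):
            e=c+R@[i*.045,j*.078]; u=proj(n,[[*e,.111]])[0]; x,y=np.int32(u.round())
            w=np.zeros(im.shape[:2],bool); w[y-5:y+6,x-5:x+6]=1
            wt=np.where(w&(hsv[...,0]>85)&(hsv[...,0]<130)&(hsv[...,1]>30),hsv[...,1],0)
            if (wt>0).sum()<3: print(n,i,j,'none');continue
            r,k=np.nonzero(wt); ww=wt[r,k]; p=[(k*ww).sum()/ww.sum(),(r*ww).sum()/ww.sum()]
            print(n,i,j,len(r),'pixdiff',(p-u).round(2),'mm',((at_z(n,[p],.111)[0,:2]-e)*1000).round(1))
E
```

```text
scene -1 -1 4 pixdiff [-0.96 -0.09] mm [-2.1  1.8]
scene -1 1 9 pixdiff [-0.35  2.07] mm [ -5.8 -10.3]
scene 1 -1 5 pixdiff [-1.13 -1.48] mm [0.9 8.4]
scene 1 1 9 pixdiff [3.18 2.47] mm [  1.8 -18.3]
top -1 -1 6 pixdiff [-0.47  1.07] mm [-2.9  1.3]
top -1 1 none
top 1 -1 3 pixdiff [ 0.13 -0.27] mm [ 0.7 -0.4]
top 1 1 none
```

```bash
python3 - <<'E'
from m import *
for n in("scene","top"):
    im=cv2.imread(f"pics/{n}3.png"); f=feats(n,im,np.load(f"{n}3.npy")); P=f['P']
    hsv=cv2.cvtColor(im,cv2.COLOR_BGR2HSV)
    w=(abs(P[...,2]-.111)<.012)&(hsv[...,1]<60)&(hsv[...,2]>90)&(abs(P[...,0]-.441)<.07)&(abs(P[...,1]-.189)<.1)
    q=P[w]
    for _ in range(4):
        A=np.c_[q[:,:2]-[.4413,.189],np.ones(len(q))]; s,*_=np.linalg.lstsq(A,q[:,2],rcond=None); e=q[:,2]-A@s; q=q[abs(e)<.003]
    print(n,len(q),'slopes x,y',s[:2].round(4),'z',s[2].round(4),'rms',e.std().round(4))
    if n=="scene":
        m=w.copy(); 
        # refined lug marks: blue-ish minus ring
        m2=(hsv[...,0]>100)&(hsv[...,0]<125)&(hsv[...,1]>90)&(abs(P[...,2]-.111)<.013)
        for b in blobs(m2,1):
            r,k=np.nonzero(b); print(b.sum(),k.mean(),r.mean(),P[b].mean(0).round(4))
E
```

```text
scene 807 slopes x,y [0.0042 0.0064] z 0.1107 rms 0.0013
32 232.5 167.125 [0.49   0.1829 0.115 ]
2 193.5 163.0 [0.4014 0.2722 0.1102]
26 200.30769230769232 175.92307692307693 [0.3863 0.1901 0.1149]
1 220.0 170.0 [0.4482 0.1829 0.1184]
2 240.5 181.0 [0.4769 0.1091 0.1118]
2 211.5 189.0 [0.3872 0.1171 0.1114]
top 983 slopes x,y [-0.0042  0.0021] z 0.1105 rms 0.0015
```

The deck is level, and after bias correction both cameras agree on about (442.0, 188.2) mm. Now the guarded descent with a light spiral search.

```bash
cat > st.py <<'E'
from h import *
TH=-.080
def fz(n=3):
    v=[]
    for _ in range(n): v.append(get_state()['contact_force']); ctrl.pause(.02)
    return np.mean(v,0)
def go(x,y,z,sp=.03): ctrl.movel(tcp([x,y,z]),max_speed=sp)
def down(x,y,z,f0,zmin,lim,step=.0007):
    """lower until net push on the tray (hanging = -W) rises by lim over hanging"""
    while z>zmin:
        z-=step; go(x,y,z); f=fz(2)-f0
        if f[2]>lim: return z,f
    return z,fz(2)-f0
E
python3 - <<'E'
from st import *
c=np.array([.4420,.1882])
go(*c,.121,.06); ctrl.pause(.3); f0=fz(5); print('f0',f0,get_state()['tcp_pos']-tcp([*c,.121]))
np.save('f0.npy',f0)
z,f=down(*c,.1165,f0,.1035,5.6); s=get_state(); print('contact',z,s['tcp_pos'][2]-PZ,f,s['wrist_torque'],s['time'])
E
```

```text
f0 [-0.18210782  0.03261791 -4.87513871] [5.70149389e-05 4.97839407e-05 1.63460377e-04]
contact 0.1038999999999999 0.10417445797310126 [ 0.19719626 -0.57672813  6.12330928] [-0.12203298  0.16477665 -0.0212136 ] 26.8333
```

It went straight in without a search: first contact was at grasp height 0.104 m, which is the height for fully home. I'll settle it with a small extra push, release, and check.

```bash
python3 - <<'E'
from st import *
from m import *
c=np.array([.4420,.1882]); f0=np.load('f0.npy')
go(*c,.1030,.02); print('press',fz(3)-f0,get_state()['tcp_pos'][2]-PZ); go(*c,.1042,.02)
ctrl.ungrasp(); ctrl.pause(.2); go(*c,.19,.1); ctrl.movel([.40,-.10,.28],max_speed=.25); print(get_state()['time'],get_state()['width'])
for n in("scene","top"):
    im,d=vision.grab_frame(n); cv2.imwrite(f"pics/{n}4.png",im); f=feats(n,im,d); P=f['P']; hsv=cv2.cvtColor(im,cv2.COLOR_BGR2HSV)
    w=(abs(P[...,2]-.052)<.014)&(hsv[...,1]<60)&(hsv[...,2]>120)&(abs(P[...,0]-.441)<.06)&(abs(P[...,1]-.189)<.095)
    q_=P[w]
    for _ in range(4):
        A=np.c_[q_[:,:2]-c,np.ones(len(q_))]; s,*_=np.linalg.lstsq(A,q_[:,2],rcond=None); e=q_[:,2]-A@s; q_=q_[abs(e)<.003]
    print(n,len(q_),'slopes',s[:2].round(4),'z',s[2].round(4))
a=cv2.resize(cv2.imread("pics/scene4.png")[140:240,165:265],None,fx=4,fy=4,interpolation=2)
b=cv2.resize(cv2.imread("pics/top4.png")[195:295,155:255],None,fx=4,fy=4,interpolation=2)
cv2.imwrite("pics/crop6.png",np.hstack([a,b]))
E
```

```text
press [ 0.05534089 -0.41482136  6.52648782] 0.1031067044198026
30.6833 0.08523950198048796
scene 793 slopes [0.0008 0.0047] z 0.0501
top 1669 slopes [-0.0011  0.0001] z 0.0498
```

View pics/crop6.png

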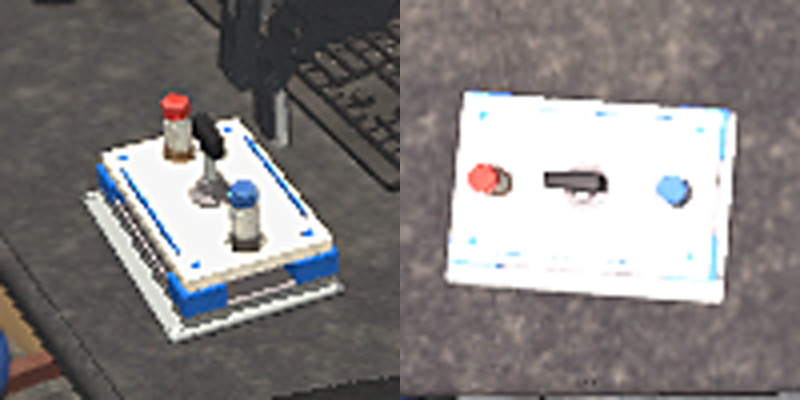

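The deck rests on the post tops at z = 0.050 m and is level. Both vials are upright, at scene ~(209,173) and ~(226,194). Handing in.

```bash
python3 -c "
from station import ticket; print(ticket.close_job())"
```

```text
the job is handed in; nothing more can be done
None
```

The red vial is standing in the empty recess, and the white tray is stacked fully home on the lower tray. I handed the job in at about 31 s of the 58 s allowed.

- **Vial:** I stood it in the recess and let go. The last touch-down step briefly reached about 10 N.
- **Tray:** I lifted it by the handle and carried it over. All four lugs dropped into the sockets on the first guarded descent, so no feeling about was needed. Contact came only at the home height, with a net push of about 1.3 N. A small settling push after that reached about 1.7 N net.
- **Last checks:** The deck's upper face measured 50.1 mm (scene camera) and 49.8 mm (top camera), against 50 mm expected. Its slope was 0.3° or less, so it is level. In the last pictures both vials stand upright in their recesses, and the gripper is open and clear of everything.
- **Disagreement:** The two cameras differed by about 4 mm in x on where the lower tray was. I corrected this by comparing the held tray's lug marks in the scene camera with the tool pose. For the top camera I used its earlier view of the tray against the grasp position. After that the two agreed to about 1 mm.
- **Not checked:** I took no separate final measurement of the mug, pellet die or calculator. No planned motion went near them, and I felt no unexpected contact in the force readings I took.

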